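# Tip the drained tube racks flat, wells up

### The arm

A 6-joint arm with a two-finger parallel gripper is mounted at the origin on the work surface. World frame = base frame: x ahead of the robot, y to its left, z up, the work surface at z = 0. Lengths are in m, angles in degrees, forces in N, time in s.
With the tool pointing down it reaches from about 0.375 to 0.9 m from the base axis. Payload 3.1 kg.
Tool frame: the origin (TCP) lies on the centre line of the jaws, within the pads' length; the fingertips stand 25 mm ahead of it and the grasp point (between the pads) lies 6 mm ahead of it; y points along the fingers, x is the direction in which the jaws open and shut, and the axes are right-handed (so a half turn about y gives the same grasp; the last joint's range is limited). The gripper opens to 87 mm and grips with 3 to 60 N. Pads are 19 mm wide; open, the fingers measure 117 mm over their backs; the gripper's body (75 mm by 190 mm) begins 51 mm behind the grasp point.
Start: joints at [-73.482, 30.224, 82.088, -0, 67.689, -10.227], TCP at [0.281, -0.558, 0.248] pointing down, gripper open.
Joint ranges: [-176.69, 176.69], [-43.24, 126.21], [12.49, 139.97], [-82, 262], [0, 151.66], [-163.58, 163.58]. Speed limits (degrees/s): [159.86, 159.86, 180, 180, 180, 180].

### API

Orientations are given as a 3x3 rotation matrix whose columns are the frame's x, y, z axes.
In Python, from rig import * gives the robot as it stands.
- The arm moves only by the tool play_rows, never from a script. Its argument "commands" is a list of rows, each a list of 2 entries, a list of its own where there are three numbers: the shift along the world's x, y, z in m, then the turn, a rotation vector about the world's x, y, z in rad. A call has 1 to 10 rows; each row is the pose to reach, as a shift and turn from the pose commanded when the call began; what a row does not reach only later rows make up. A row lasts 1/8 s, in which the tool goes at most 62.5 mm and 10.7 degrees, less where a joint would pass 70% of its speed; a pose out of reach is approached as far as the arm can. A call with a gripper value outside its range is refused whole. "gripper" is the finger opening in m, from 0 to 0.087, set as the call begins (left out, the last holds). The fingers move at their own pace and stop on an object; the grip force is fixed at half the most. Time passes only in rows, so rows that repeat a pose let the fingers close. It gives the time, the measured TCP pose, the force and the opening at its end, in the units of the state.
- read_state(): the state, without advancing time (a new reading comes with each control period).
- capture(name): name is "scene" or "top"; returns a dict with "frame" (480x640x3 uint8, red, green, blue), "depth" (480x640 float32, m along the optical axis (not along the pixel's ray), 0 where there is no reading), "mtx" (3x3 intrinsics, pixels), "cam_to_world" (4x4, takes a point from camera to world coordinates). Camera axes: x right, y down, z forward; pixel columns grow to the right and rows downward; lengths in m; the calibration is good to about 2 mm. A picture is of the moment at which its call begins.
- hand_in(): hands the job in, once; it reports no verdict.
The state is a dict: "time_s": time; "joint_positions": joint angles; "qvel": joint speeds; "tau": joint torques, N m; "position": TCP position; "tcp_rot": TCP orientation; "force": force on the tool from outside, world axes, zero at the start; "moment": the same for the moment, N m; "opening": opening from 0.0 (shut) to 1.0 (fully open).
Only numpy, scipy, OpenCV 4.12 (cv2) and the standard library are available. Lean on these libraries where they do the work, as an engineer would, in place of code of your own. Each camera call takes 0.05 s, during which the arm holds its last target. There are 200 camera calls.

### The job

The two empty white foam tube racks, one large and one small, have been left standing on edge to drain. With closed fingertips, gently push each one over where it stands, so that it lies flat on the bench with its wells facing up, ready to be loaded. Do not pinch, lift or drag the racks away, and leave everything else on the bench as it is.

Things in the scene. Friction and masses are not known exactly. Their poses are not given: they have to be found in the camera images.
- large_rack: large white foam tube rack: loose slab 28 mm thick, 146 long, 80 broad, 0.11-0.22 kg, starts standing on a long edge, 80 mm tall. Origin: middle of that edge, at mid-thickness, on the bench. z up across the 80 mm, y along the length, x out of the wells: face x=+14 has 8 x 4 dark round wells, face x=-14 is the plain underside, carried on by a tab 18 long, 8 thick at each end
- large_rack_mid (a point): centre of that rack's slab (40 mm up on edge, 14 mm lying flat), axes as the body's. A light push high on one broad face tips the rack over the other face's bottom edge: past about 20 degrees it falls flat by itself, pushed face up. Pushed low it may slide. From above, the end tabs show which side is the underside
- small_rack: small white foam tube rack: loose slab 24 mm thick, 116 long, 62 broad, 0.07-0.14 kg, starts standing on a long edge, 62 mm tall. Origin: middle of that edge, at mid-thickness, on the bench. z up across the 62 mm, y along the length, x out of the wells: face x=+12 has 8 x 4 dark round wells, face x=-12 is the plain underside, carried on by a tab 18 long, 8 thick at each end
- small_rack_mid (a point): centre of that rack's slab (31 mm up on edge, 12 mm lying flat), axes as the body's. A light push high on one broad face tips the rack over the other face's bottom edge: past about 20 degrees it falls flat by itself, pushed face up. Pushed low it may slide. From above, the end tabs show which side is the underside
- beaker: bystander, loose: clear glass beaker, 60 mm wide, 75 tall, open; origin at the centre of its underside
- reagent_jar: bystander, loose: amber jar, 60 mm wide, 95 tall; origin at the centre of its underside
- specimen_cup: bystander, loose: lidded orange specimen cup, 62 mm wide, 64 tall; origin at the centre of its underside
- petri_stack: bystander, loose: stack of three petri dishes, 90 mm wide, 48 tall; origin at the centre of its underside
- tip_box: bystander, loose: grey tip box with a clear lid, 85 (x) x 120 (y) x 62 mm; origin at the centre of its underside
- tube_stand: bystander, loose: wooden block 50 (x) x 110 (y) mm with three capped tubes, 99 mm tall; origin at the centre of its underside
- phone: bystander, loose: black phone lying flat, 72 (x) x 148 (y) x 9 mm; origin at the centre of its underside
- marker: bystander, loose: marker pen lying along its y, 135 mm long (from 50 mm on the -y side of the origin to 85 mm on the +y side), 13 thick; origin on its underside
Not all that is in view belongs to the job. What is shaped like the large_rack but orange is not meant.

How it is judged:
By the outcome, as a careful person would: the job done as asked, in the order asked, and still so for the second after the job is handed in, with the robot touching nothing.
It also fails if it takes over 37 s, if anything falls off the work surface, if the arm or the gripper's body presses on something with over 40 N, if the wrist force passes 120 N, or if a joint passes its speed limit or range.

## Working session

There is one attempt and no reset: what is moved stays moved. The work goes in short steps, Python scripts to look and compute and a tool call to move; the robot and the scene stay as the last step left them, time stands still between calls to the robot, and variables do not carry over. Pictures are saved under pics/ and viewed, about 8 in all and at most 12, crops included, and the job is handed in when it is done.

Besides the shell and the picture viewer there is one more tool, called in YAML: its name, and indented under it one key for each argument. play_rows: Moves the arm, as the interface text tells. Its arguments: {"type":"object","properties":{"commands":{"type":"array"},"gripper":{"type":"number"}},"required":["commands"]}

```bash
mkdir -p pics && ls && python3 - <<'E'
from rig import *
import cv2, numpy as np
for n in ("scene","top"):
    c=capture(n); np.savez(f"{n}0.npz",**c)
    cv2.imwrite(f"pics/{n}0.png",c["frame"][:,:,::-1])
    print(n,c["mtx"].tolist(),np.round(c["cam_to_world"],3).tolist())
s=read_state(); print({k:s[k] for k in("time_s","position","tcp_rot","force","opening")})
E
```

```text
pics
scene [[486.75288310580453, 0.0, 314.1316219869206], [0.0, 486.75288310580453, 241.07066979551817], [0.0, 0.0, 1.0]] [[-0.282, 0.751, -0.597, 1.339], [0.959, 0.224, -0.172, 0.199], [0.004, -0.621, -0.784, 1.168], [0.0, 0.0, 0.0, 1.0]]
top [[499.46116158438105, 0.0, 325.31572525882916], [0.0, 499.46116158438105, 233.82908993763886], [0.0, 0.0, 1.0]] [[-0.015, -0.993, 0.119, 0.316], [-1.0, 0.015, -0.0, -0.079], [-0.001, -0.119, -0.993, 1.585], [0.0, 0.0, 0.0, 1.0]]
{'time_s': 0.1, 'position': array([ 0.28113179, -0.55753516,  0.24665556]), 'tcp_rot': array([[ 4.49975628e-01, -5.13028109e-04,  8.93040688e-01],
       [-8.93038793e-01,  1.88050502e-03,  4.49975753e-01],
       [-1.91021771e-03, -9.99998100e-01,  3.88027425e-04]]), 'force': array([-0.22114851, -0.21244637, -0.15138942]), 'opening': 1.0011522497577898}
```

View pics/scene0.png

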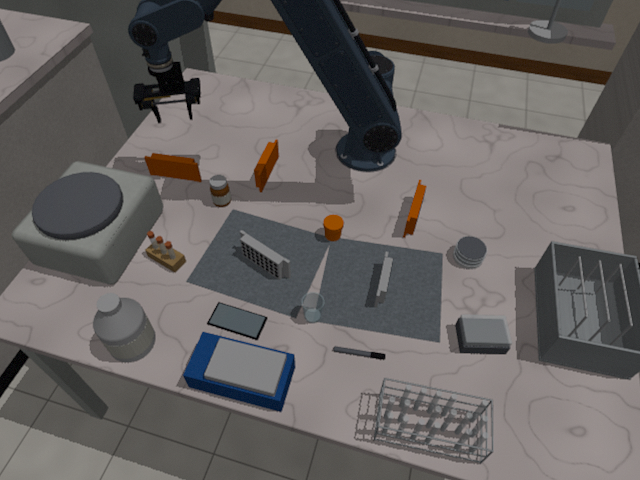

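View pics/top0.png

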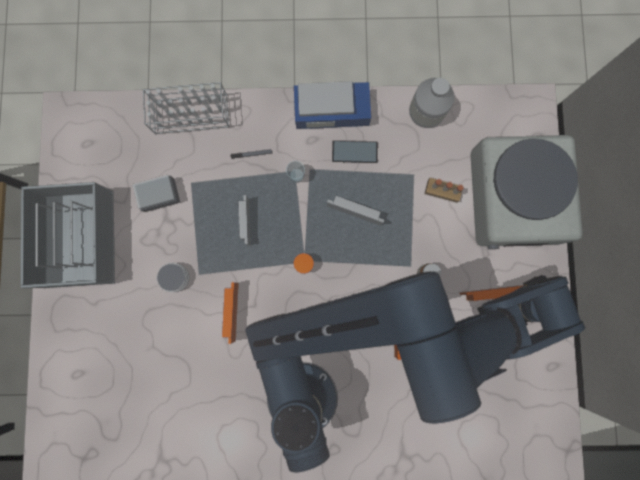

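Scene shows two white racks: at (262,255), with its wells visible, and at (383,278). In top they are at (360,208) and (244,220). The orange look-alikes, at scene (173,166), (266,165) and (415,208), are rejected. Next I take one close crop of both racks, plus depth points.

```bash
cat > h.py <<'E'
import numpy as np, cv2
def cloud(c):
    d=c["depth"]; v,u=np.mgrid[:480,:640]; K=c["mtx"]
    P=np.stack([(u-K[0,2])/K[0,0]*d,(v-K[1,2])/K[1,1]*d,d],-1)
    T=c["cam_to_world"]; W=P@T[:3,:3].T+T[:3,3]; W[d==0]=np.nan; return W
def crop(c,u0,v0,w,h,k): return cv2.resize(c["frame"][v0:v0+h,u0:u0+w,::-1],None,fx=k,fy=k,interpolation=cv2.INTER_CUBIC)
def top(c,u0,v0,w,h,zmin):  # points above zmin in a window, white pixels
    W=cloud(c)[v0:v0+h,u0:u0+w].reshape(-1,3); f=c["frame"][v0:v0+h,u0:u0+w].reshape(-1,3).astype(int)
    m=(W[:,2]>zmin)&(np.ptp(f,axis=1)<40); return W[m]
E
python3 - <<'E'
from h import *
s=np.load("scene0.npz"); t=np.load("top0.npz")
a=np.hstack([crop(s,225,220,80,70,5),crop(s,345,240,80,70,5)]); b=np.hstack([crop(t,320,180,80,60,5),crop(t,205,190,80,60,5)])
b=cv2.resize(b,(a.shape[1],b.shape[0]))
im=np.vstack([a,b])[:600]; cv2.imwrite("pics/crop1.png",cv2.resize(im,None,fx=.92,fy=.92))
for nm,c,w,z in [("L top",t,(320,185,75,45),.04),("S top",t,(228,188,32,62),.035),("L scene",s,(228,225,68,60),.06),("S scene",s,(365,248,35,62),.045)]:
    W=top(c,*w,z); W=W[np.isfinite(W[:,0])]
    r=cv2.minAreaRect((W[:,:2]*1000).astype(np.float32)); bx=cv2.boxPoints(r)
    print(nm,len(W),"z",np.round(np.percentile(W[:,2],[5,50,95,100]),3),"rect mm",np.round(r[0],1),np.round(r[1],1),round(r[2],1)); print(np.round(bx).tolist())
E
```

```text
L top 583 z [0.05  0.079 0.085 0.09 ] rect mm [ 575.9 -176. ] [181.3  29.4] 68.6
[[529.0, -255.0], [557.0, -266.0], [623.0, -97.0], [595.0, -86.0]]
S top 383 z [0.041 0.061 0.067 0.071] rect mm [548.2 174.2] [151.6  25. ] 1.9
[[472.0, 184.0], [473.0, 159.0], [624.0, 164.0], [624.0, 189.0]]
L scene 624 z [0.064 0.078 0.082 0.085] rect mm [ 578.4 -173.3] [183.3  32.1] 69.2
[[531.0, -253.0], [561.0, -265.0], [626.0, -93.0], [596.0, -82.0]]
S scene 364 z [0.053 0.061 0.064 0.068] rect mm [550.8 177.2] [154.2  24.5] 1.9
[[473.0, 187.0], [474.0, 162.0], [628.0, 167.0], [627.0, 192.0]]
```

View pics/crop1.png

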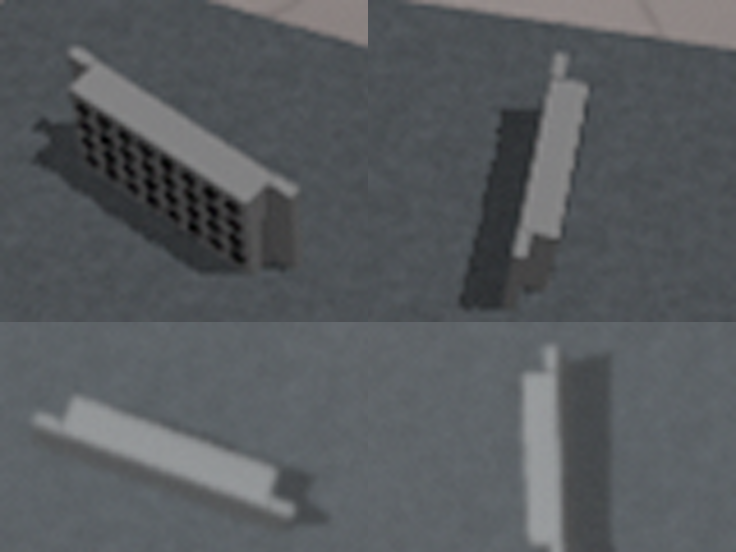

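Large rack: wells face out along about (0.93,-0.36), tabs on the -x side, so I push along (-0.931,0.364). Small rack: tabs on the -y side and wells facing +y, so I push along -y. Heights measured 79 and 61 mm in both views, matching 80 and 62. First I move behind the large rack with the jaw shut.

play_rows:
  commands:
    - [[0.034, 0.036, 0], [0, 0, -0.085]]
    - [[0.069, 0.073, 0], [0, 0, -0.17]]
    - [[0.103, 0.109, 0], [0, 0, -0.255]]
    - [[0.137, 0.146, 0], [0, 0, -0.34]]
    - [[0.172, 0.182, 0], [0, 0, -0.425]]
    - [[0.206, 0.219, 0], [0, 0, -0.51]]
    - [[0.24, 0.255, 0], [0, 0, -0.595]]
    - [[0.274, 0.292, 0], [0, 0, -0.68]]
    - [[0.309, 0.328, 0], [0, 0, -0.765]]
    - [[0.343, 0.365, 0], [0, 0, -0.845]]
  gripper: 0

```text
time_s: 1.35
position: [0.6251, -0.1917, 0.247]
tcp_rot: [[-0.372, -0.001, 0.928], [-0.928, 0.0, -0.372], [0.0, -1.0, -0.001]]
force: [0.9, 0.1, 0.7]
opening: 0.021
```

play_rows:
  commands:
    - [[0, 0, 0], [0, 0, 0]]
    - [[0, 0, 0], [0, 0, 0]]
    - [[0, 0, -0.03], [0, 0, 0]]
    - [[0, 0, -0.06], [0, 0, 0]]

```text
time_s: 1.85
position: [0.6234, -0.1947, 0.1873]
tcp_rot: [[-0.371, 0.0, 0.929], [-0.929, -0.001, -0.371], [0.0, -1.0, 0.001]]
force: [0.1, -0.3, -0.0]
opening: 0.008
```

play_rows:
  commands:
    - [[0, 0.001, -0.03], [0, 0, 0]]
    - [[0, 0.001, -0.06], [0, 0, 0]]
    - [[0, 0.001, -0.085], [0, 0, 0]]
    - [[0, 0.001, -0.096], [0, 0, 0]]
    - [[0, 0.001, -0.096], [0, 0, 0]]

```text
time_s: 2.48
position: [0.6235, -0.1929, 0.091]
tcp_rot: [[-0.37, -0.001, 0.929], [-0.929, 0.001, -0.37], [-0.0, -1.0, -0.002]]
force: [0.6, 0.5, 0.3]
opening: 0.002
```

```bash
python3 - <<'E'
from rig import *
from h import *
s=capture("scene");t=capture("top")
cv2.imwrite("pics/pre.png",np.hstack([crop(s,220,190,90,100,4),crop(t,320,160,100,100,4)]))
E
```

```text
(no output)
```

View pics/pre.png

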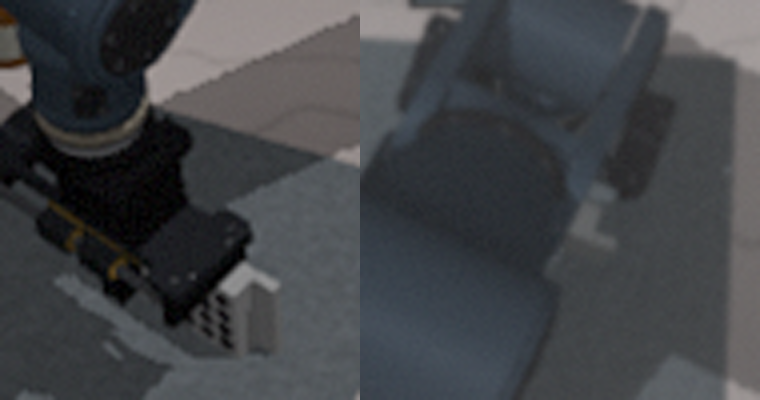

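The rack still stands, with the tool on the wells side. Now I push gently.

play_rows:
  commands:
    - [[-0.005, 0.002, 0], [0, 0, 0]]
    - [[-0.009, 0.004, 0], [0, 0, 0]]
    - [[-0.014, 0.005, 0], [0, 0, 0]]
    - [[-0.019, 0.007, 0], [0, 0, 0]]
    - [[-0.023, 0.009, 0], [0, 0, 0]]
    - [[-0.027, 0.0105, 0], [0, 0, 0]]
    - [[-0.03, 0.012, 0], [0, 0, 0]]
    - [[-0.033, 0.013, 0], [0, 0, 0]]

```text
time_s: 3.58
position: [0.5912, -0.179, 0.0916]
tcp_rot: [[-0.369, 0.0, 0.929], [-0.929, -0.0, -0.369], [-0.0, -1.0, 0.0]]
force: [0.1, 0.1, -0.8]
opening: 0.007
```

play_rows:
  commands:
    - [[-0.003, 0.001, 0], [0, 0, 0]]
    - [[-0.006, 0.002, 0], [0, 0, 0]]
    - [[-0.008, 0.003, 0], [0, 0, 0]]
    - [[-0.011, 0.004, 0], [0, 0, 0]]
    - [[-0.014, 0.0055, 0], [0, 0, 0]]

```text
time_s: 4.2
position: [0.577, -0.1735, 0.0915]
tcp_rot: [[-0.369, -0.0, 0.929], [-0.929, 0.0, -0.369], [0.0, -1.0, -0.0]]
force: [0.6, 0.5, 0.2]
opening: 0.004
```

```bash
python3 - <<'E'
from rig import *
from h import *
s=capture("scene")
cv2.imwrite("pics/push1.png",crop(s,220,190,100,100,4))
E
```

```text
(no output)
```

View pics/push1.png

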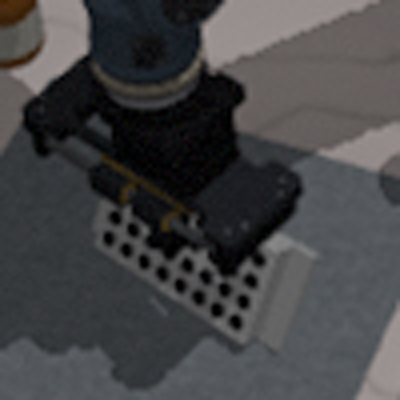

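The rack is tilting and its bottom edge is holding. I continue.

play_rows:
  commands:
    - [[-0.003, 0.001, 0], [0, 0, 0]]
    - [[-0.006, 0.002, 0], [0, 0, 0]]
    - [[-0.009, 0.0035, 0], [0, 0, 0]]
    - [[-0.012, 0.0045, 0], [0, 0, 0]]
    - [[-0.015, 0.006, 0], [0, 0, 0]]
    - [[-0.015, 0.006, 0], [0, 0, 0]]
    - [[-0.015, 0.006, 0], [0, 0, 0]]

```text
time_s: 5.12
position: [0.5624, -0.1677, 0.0916]
tcp_rot: [[-0.369, 0.0, 0.929], [-0.929, -0.0, -0.369], [0.0, -1.0, 0.0]]
force: [0.4, 0.2, -0.2]
opening: 0.0
```

```bash
python3 - <<'E'
from rig import *
from h import *
s=capture("scene")
cv2.imwrite("pics/push2.png",crop(s,220,190,100,100,4))
W=top(s,225,200,80,80,.004); m=(W[:,2]<.1)&(abs(W[:,0]-.53)<.12)
print(np.round(np.percentile(W[m][:,2],[10,50,75,90]),3))
E
```

```text
[0.005 0.024 0.028 0.03 ]
```

View pics/push2.png

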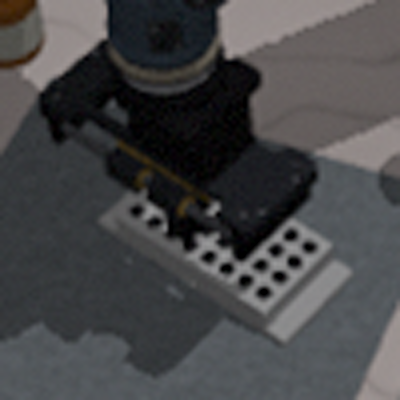

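The large rack is flat with its wells up (top at 28 mm). Next I rise and move to the +y side of the small rack.

play_rows:
  commands:
    - [[0, 0, 0.04], [0, 0, 0]]
    - [[0, 0, 0.09], [0, 0, 0]]
    - [[0, 0.03, 0.12], [0, 0, 0.05]]
    - [[0, 0.08, 0.12], [0, 0, 0.11]]
    - [[0, 0.13, 0.12], [0, 0, 0.17]]
    - [[0, 0.18, 0.12], [0, 0, 0.23]]
    - [[-0.004, 0.24, 0.12], [0, 0, 0.29]]
    - [[-0.008, 0.3, 0.12], [0, 0, 0.35]]
    - [[-0.012, 0.35, 0.12], [0, 0, 0.41]]
    - [[-0.014, 0.398, 0.12], [0, 0, 0.41]]

```text
time_s: 6.42
position: [0.5479, 0.2323, 0.2116]
tcp_rot: [[0.033, 0.0, 0.999], [-0.999, -0.0, 0.033], [0.0, -1.0, 0.0]]
force: [0.9, -0.5, -0.1]
opening: 0.008
```

play_rows:
  commands:
    - [[0, 0, 0], [0, 0, 0]]
    - [[0, 0, 0], [0, 0, 0]]
    - [[0, 0, -0.04], [0, 0, 0]]
    - [[0, 0, -0.04], [0, 0, 0]]

```text
time_s: 6.92
position: [0.5462, 0.2283, 0.1691]
tcp_rot: [[0.03, -0.007, 1.0], [-1.0, -0.002, 0.03], [0.002, -1.0, -0.007]]
force: [-0.5, 0.3, 0.5]
opening: 0.002
```

```bash
python3 - <<'E'
from rig import *
from h import *
s=capture("scene");t=capture("top")
cv2.imwrite("pics/pre2.png",np.hstack([crop(s,210,190,210,130,3),]))
W=top(s,365,248,35,62,.045);W=W[(W[:,2]<.075)&(W[:,1]<.2)]
r=cv2.minAreaRect((W[:,:2]*1000).astype(np.float32)); print(np.round(r[0],1),np.round(r[1],1),r[2])
E
```

```text
[551.1 177.2] [152.8  24.5] 1.8929837942123413
```

View pics/pre2.png

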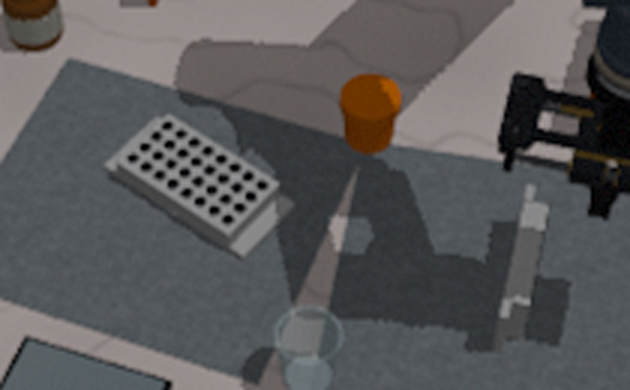

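The large rack lies flat with all its wells showing. The small rack stands untouched with the fingers on its +y side. I descend and push along -y.

play_rows:
  commands:
    - [[0.003, 0.004, -0.03], [0, 0, 0]]
    - [[0.003, 0.004, -0.06], [0, 0, 0]]
    - [[0.003, 0.004, -0.085], [0, 0, 0]]
    - [[0.003, 0.004, -0.094], [0, 0, 0]]
    - [[0.003, 0.004, -0.094], [0, 0, 0]]

```text
time_s: 7.65
position: [0.552, 0.2342, 0.0782]
tcp_rot: [[0.031, 0.001, 1.0], [-1.0, 0.0, 0.031], [-0.0, -1.0, 0.001]]
force: [-0.0, -0.5, -0.7]
opening: 0.01
```

play_rows:
  commands:
    - [[0, -0.005, 0], [0, 0, 0]]
    - [[0, -0.01, 0], [0, 0, 0]]
    - [[0, -0.015, 0], [0, 0, 0]]
    - [[0, -0.019, 0], [0, 0, 0]]
    - [[0.001, -0.022, 0], [0, 0, 0]]
    - [[0.001, -0.025, 0], [0, 0, 0]]
    - [[0.001, -0.028, 0], [0, 0, 0]]
    - [[0.001, -0.031, 0], [0, 0, 0]]
    - [[0.001, -0.034, 0], [0, 0, 0]]
    - [[0.001, -0.037, 0], [0, 0, 0]]

```text
time_s: 8.9
position: [0.5523, 0.1972, 0.0775]
tcp_rot: [[0.032, 0.0, 0.999], [-0.999, 0.0, 0.032], [-0.0, -1.0, 0.0]]
force: [0.4, 0.3, -0.8]
opening: -0.001
```

play_rows:
  commands:
    - [[0, -0.003, 0], [0, 0, 0]]
    - [[0, -0.006, 0], [0, 0, 0]]
    - [[0, -0.009, 0], [0, 0, 0]]
    - [[0, -0.011, 0], [0, 0, 0]]
    - [[0, -0.011, 0], [0, 0, 0]]

```text
time_s: 9.52
position: [0.5523, 0.1862, 0.0775]
tcp_rot: [[0.032, -0.0, 1.0], [-1.0, -0.0, 0.032], [0.0, -1.0, -0.0]]
force: [0.5, 0.2, 0.4]
opening: 0.008
```

```bash
python3 - <<'E'
from rig import *
from h import *
s=capture("scene")
cv2.imwrite("pics/push3.png",crop(s,330,210,110,110,4))
E
```

```text
(no output)
```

View pics/push3.png

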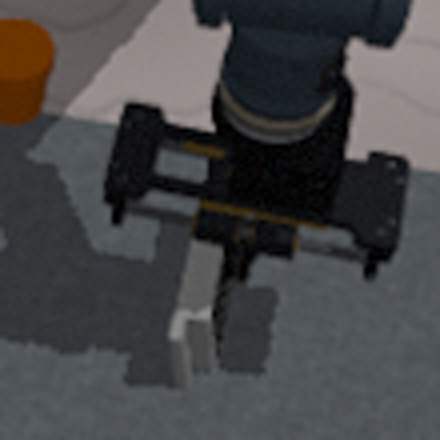

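The rack is just beginning to tilt. I continue.

play_rows:
  commands:
    - [[0, -0.003, 0], [0, 0, 0]]
    - [[0, -0.006, 0], [0, 0, 0]]
    - [[0, -0.009, 0], [0, 0, 0]]
    - [[0, -0.012, 0], [0, 0, 0]]
    - [[0, -0.015, 0], [0, 0, 0]]
    - [[0, -0.018, 0], [0, 0, 0]]
    - [[0, -0.021, 0], [0, 0, 0]]
    - [[0, -0.021, 0], [0, 0, 0]]
    - [[0, -0.021, 0], [0, 0, 0]]

```text
time_s: 10.7
position: [0.5523, 0.1654, 0.0776]
tcp_rot: [[0.032, 0.0, 0.999], [-0.999, 0.0, 0.032], [-0.0, -1.0, 0.0]]
force: [0.1, -0.2, -0.0]
opening: 0.004
```

```bash
python3 - <<'E'
from rig import *
from h import *
s=capture("scene")
cv2.imwrite("pics/push4.png",crop(s,330,210,110,110,4))
E
```

```text
(no output)
```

View pics/push4.png

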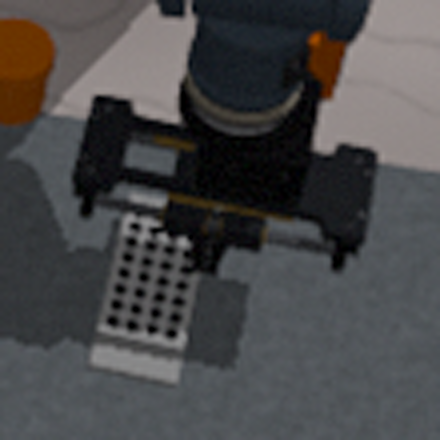

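The small rack is also flat with its wells up. I lift clear and check.

play_rows:
  commands:
    - [[0, 0, 0.04], [0, 0, 0]]
    - [[0, 0, 0.09], [0, 0, 0]]
    - [[0, 0, 0.14], [0, 0, 0]]
    - [[0, 0.05, 0.16], [0, 0, 0]]
    - [[0, 0.1, 0.16], [0, 0, 0]]
    - [[0, 0.15, 0.16], [0, 0, 0]]
    - [[0, 0.15, 0.16], [0, 0, 0]]
    - [[0, 0.15, 0.16], [0, 0, 0]]

```text
time_s: 11.75
position: [0.5518, 0.3151, 0.2371]
tcp_rot: [[0.033, -0.001, 0.999], [-0.999, -0.001, 0.033], [0.001, -1.0, -0.001]]
force: [0.3, -1.5, -0.6]
opening: 0.006
```

```bash
python3 - <<'E'
from rig import *
from h import *
s=capture("scene"); cv2.imwrite("pics/end.png",s["frame"][:,:,::-1])
for n,w in(("L",(225,215,90,70)),("S",(345,245,48,70))):
    W=top(s,*w,.015); W=W[W[:,2]<.1]
    r=cv2.minAreaRect((W[:,:2]*1000).astype(np.float32)); print(n,np.round(r[0],1),np.round(r[1],1),round(r[2],1),np.round(np.percentile(W[:,2],[50,95]),3))
print(read_state()["force"])
E
```

```text
L [ 527.7 -153.5] [150.1  83.4] 68.8 [0.027 0.031]
S [553.1 133.6] [120.5  61.8] 1.7 [0.023 0.027]
[ 0.28530359 -0.376503   -0.21182381]
```

View pics/end.png

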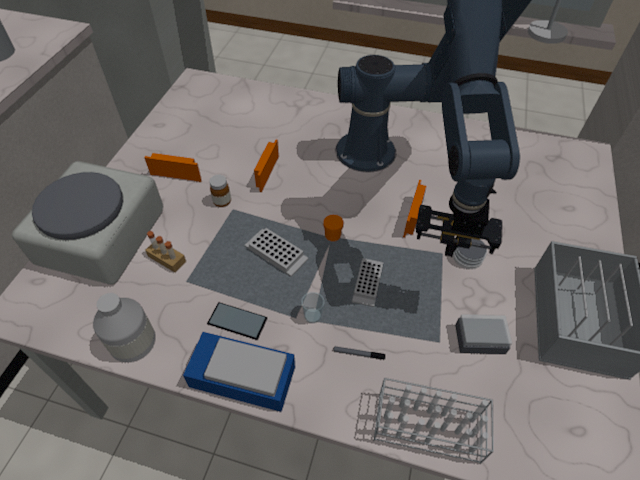

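Both racks are flat with wells up, at scene (277,250) and (368,282), and everything else is where it was. The gripper is clear.

```bash
python3 -c "
from rig import *
print(hand_in())"
```

```text
the job is handed in; nothing more can be done
None
```

I tipped both white racks over where they stood with the closed fingertips. Both now lie flat with their wells up, and the job is handed in at about 12 s of the 37 s allowed.

- **Large rack:** I pushed it high on the wells face. Its top face now measures 27 mm high, against the given 28 mm thickness.
- **Small rack:** I pushed it the same way, from its +y side. Its top face measures 23 mm, against 24 mm.
- **No sliding:** each rack's final centre is within about 2 mm of where tipping about its bottom edge puts it, and neither turned.
- **Forces:** the readings at the end of each move stayed below about 2 N.
- **Other objects:** in the last picture all the other objects, including the orange look-alikes, stand where they did. I compared them by eye only, and the gripper hid part of the petri stack. The gripper was raised clear of everything.

No check failed or disagreed.

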